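# Tip only the clay balls out of the two-section dish

### The job

The two-section white dish sits in the tipping cradle with terracotta clay balls in one section and blue ones in the other. Turn the dish in its cradle so that the clay section's open lip faces the terracotta pot, then push the cradle's red bar over towards the pot until it stops, so that all three clay balls roll into the pot. Let the cradle come back level with the dish still seated in it and every blue ball still in its own section; do not shift the pot.

Things in the scene. Friction and masses are not known exactly. Their poses are not given: they have to be found in the camera images.
- stand: Fixed tipping stand: grey base 240 x 150 x 12 mm, two blue uprights (tops 150 mm above the table, pins to 160) carrying the cradle's hinge. Origin on the table under the cup's centre. Its +y axis (horizontal) is the pouring direction, towards the pot; the red bar is on its -x side. The hinge line runs along the stand's x at y = +30 mm, 150 mm above the table.
- cradle (a joint): Tipping angle of the cradle (rad): 0 = level, grows as it tips towards the stand's +y, stop at 1.15 (66 degrees). Spring return with damping: it takes about 3 to 6 N at the red bar (more if pushed fast), and swings back to level by itself in 1 to 2 s when let go.
- push_bar (a point): Middle of the red push bar: rod 16 mm thick, 62 mm long, along the stand's x, on a lever 110 mm from the hinge line. At rest at stand x -155, y -15 mm, 250 mm above the table; pushed to the stand's +y it swings over (260 mm at the highest) to y +103 mm, 232 mm high. Behind (-y) and below it is free: a vertical finger, following this arc, can push it with the tip 25 mm below the rod's centre.
- cup (a point): Centre of the cradle's cup floor, 140 mm above the table when level. The cup is a steel ring of 52 mm inner and 60 mm outer radius, 20 mm deep, in which the dish's round grey foot (50 mm radius, 23 mm high) sits loosely and turns with some friction.
- dish_grip (a point): Loose white two-section dish, about 0.45 kg, 206 mm long (own x), 64 mm wide. Point on its axis in the green dividing wall, 10 mm below that wall's top, 210 mm above the table at rest. Wall: 8 mm thick (along x), 58 mm wide, 23 mm above the side walls. +x half: clay balls; -x half: blue. Clay lip faces the pot when the dish's +x points along the stand's +y; over 15 degrees off may spill.
- clay_end (a point): Centre of the open lip of the dish's clay section, 102 mm from the dish's axis, 180 mm above the table. The side walls run straight from lip to lip: outer faces 32 mm either side of the dish's x axis, top 197 mm and bottom 163 mm above the table, free space beneath near the ends. Pushing an end sideways (1 to 4 N) or twisting the green wall turns the dish; it stays where left.
- blue_end (a point): Centre of the open lip of the dish's blue section, the same at the dish's other end. The floor of each section rises outward at 20 degrees over its last 40 mm.
- pot_floor (a point): Centre of the inner floor (8 mm above the table) of the loose terracotta pot, 150 mm across the rim, 78 mm high, 0.6 kg, standing about 155 mm from the cup's centre on the pouring side.
- clay0_center (a point): Centre of a terracotta-coloured clay ball, 24 mm diameter, 14 g, in the dish's +x section.
- clay1_center (a point): Centre of a terracotta-coloured clay ball, 24 mm diameter, 14 g, in the dish's +x section.
- clay2_center (a point): Centre of a terracotta-coloured clay ball, 24 mm diameter, 14 g, in the dish's +x section.
- blue0_center (a point): Centre of a blue ball, 24 mm diameter, 18 g, in the dish's -x section.
- blue1_center (a point): Centre of a blue ball, 24 mm diameter, 18 g, in the dish's -x section.
- blue2_center (a point): Centre of a blue ball, 24 mm diameter, 18 g, in the dish's -x section.
Not all that is in view belongs to the job. Leave any green look-alike of the part that bears clay0_center alone.

How it is judged (in metres and radians):
On the way:
1. the cradle is tipped nearly to its stop (value of joint cradle above 0.95 rad), for 0.2 s.
At the end, for the whole second after the job is handed in: All three clay balls lie at rest in the pot (below its rim); all three blue balls are in the dish's other section; the cradle is level (within 0.08 rad) with the dish seated level in its cup (centred within 12 mm, tilt under 0.08 rad); the pot stands upright (horizontal distance between each of clay0_center, clay1_center, clay2_center and pot_floor below 0.062 m and z of each of clay0_center, clay1_center, clay2_center in the frame of pot_floor below 0.06 m and x of blue0_center in the frame of dish_grip between -0.1 and 0 m and y of blue0_center in the frame of dish_grip between -0.03 and 0.03 m and z of blue0_center in the frame of dish_grip between -0.045 and 0 m and x of blue1_center in the frame of dish_grip between -0.1 and 0 m and y of blue1_center in the frame of dish_grip between -0.03 and 0.03 m and z of blue1_center in the frame of dish_grip between -0.045 and 0 m and x of blue2_center in the frame of dish_grip between -0.1 and 0 m and y of blue2_center in the frame of dish_grip between -0.03 and 0.03 m and z of blue2_center in the frame of dish_grip between -0.045 and 0 m and value of joint cradle below 0.08 rad and horizontal distance between dish_grip and cup below 0.012 m and angle between dish_grip's own z axis and vertical below 0.08 rad and angle between pot_floor's own z axis and vertical below 0.1 rad); the robot touches nothing.
It fails at once if the pot is shifted by more than 25 mm (distance of pot_floor from where it was at the start of the episode above 0.025 m).
It fails at once if a blue ball falls out of the dish (distance between any of blue0_center, blue1_center, blue2_center and dish_grip above 0.16 m).
It also fails if it takes over 72 s, if anything falls off the work surface, if the arm or the gripper's body presses on something with over 40 N, if the wrist force passes 120 N, or if a joint passes its speed limit or range.

### The arm

A 6-joint arm with a two-finger parallel gripper is mounted at the origin on the work surface. World frame = base frame: x ahead of the robot, y to its left, z up, the work surface at z = 0. Lengths are in m, angles in degrees, forces in N, time in s.
With the tool pointing down it reaches from about 0.325 to 0.9 m from the base axis. Payload 6.1 kg.
Tool frame: the origin (TCP) lies between the finger pads; the fingertips stand 14 mm ahead of it and the grasp point (between the pads) lies 5 mm behind it (env.nose_length is the distance from the TCP to the fingertips, in m); z points along the fingers, y is the direction in which the jaws open and shut (so a half turn about z gives the same grasp; the last joint's range is limited). The gripper opens to 85 mm and grips with 20 to 120 N. Pads are 22 mm wide; open, the fingers measure 114 mm over their backs; the gripper's body (76 mm by 85 mm) begins 54 mm behind the grasp point. The pads swing forward as they close: fully open they stand 13 mm farther back than shut.
Start: joints at [-73.23, 12.628, 87.462, -0, 79.91, -7.225], TCP at [0.254, -0.571, 0.245] pointing down, gripper open.
Joint ranges: [-170.65, 170.65], [-52.31, 119.04], [5.05, 147.46], [-71.25, 251.25], [11.57, 151.72], [-153.62, 153.62]. Speed limits (degrees/s): [147.25, 147.25, 172.46, 180, 180, 180].

### API

Orientations are given as [roll, pitch, yaw] about the fixed x, y, z axes, in that order (R = Rz(yaw) Ry(pitch) Rx(roll)).
In Python, from workcell import env gives the robot as it stands. The module is installed in compiled form; this text tells all that it offers.
- The arm moves only by the tool jog_arm, never from a script. Its argument "increments" is one flat list of numbers, 5 for each row, row after row: the shift along the tool's x, y, z in m, then the turn about the tool's z in rad, then the finger opening in m, from 0 to 0.0854. In form: [tx, ty, tz, spin, gripper, tx, ty, tz, spin, gripper, ...]. A call has 1 to 12 rows; each row shifts and turns the commanded pose from where the row before left it, along the tool's axes as they then stand; what a row does not reach is not made up. A row lasts 1/10 s, in which the tool goes at most 50 mm and 8.59 degrees, less where a joint would pass 70% of its speed; a pose out of reach is approached as far as the arm can. A call is refused whole if a number of a shift passes 0.05 or a number of a turn 0.15, either way. A call with a gripper value outside its range is refused whole. The fingers move at their own pace and stop on an object; "force" is the grip in N (left out, the last holds). Time passes only in rows, so rows that do not move let the fingers close. It gives the time, the measured TCP pose, the force and the opening at its end, in the units of the state.
- env.observe(): the state, without advancing time (a new reading comes with each control period).
- env.capture(name): name is "side" or "top" or "wrist"; returns a dict with "color" (384x512x3 uint8, blue, green, red), "camera_matrix" (3x3 intrinsics, pixels), "T" (4x4, takes a point from camera to world coordinates); the wrist camera has in their place "tool_from_camera" (4x4, takes a point from camera to tool coordinates, whose origin is the TCP and whose axes are the flange's). Camera axes: x right, y down, z forward; pixel columns grow to the right and rows downward; lengths in m; the calibration is good to about 2 mm. A picture is of the moment at which its call begins: read the wrist's pose just before it. There is no depth.
- env.hand_in(): hands the job in, once; it reports no verdict.
Trained networks look in a picture, given as the dict that the camera call returned (one of the last four; its "shot" number tells which), for a name from the list of things; names that differ only in an ending like _2 or _b are one class to them, and where a whole thing is asked for, a point or a joint stands for the part that bears it (a point fixed in the world has none). Each returns a list of dicts, best first, with "score" (0 to 1); they miss things now and then, are a little off and sometimes report something else, mostly with a low value. They report only what shows in the picture. A call takes as long as a camera call. They do not tell look-alikes from the thing itself.
- env.spot_in(thing, picture): "xyz" ([x, y, z] in m, in world coordinates, good to about 4 mm: the middle of the surface that is visible of it).
- env.landmark_of(thing, picture): "xyz" ([x, y, z] in m, in world coordinates, good to about 4 mm: a listed point, or the origin of a listed thing).
The state is a dict: "t": time; "joints": joint angles; "joint_vel": joint speeds; "joint_efforts": joint torques, N m; "ee_pos": TCP position; "tool_rot": TCP orientation; "force": force on the tool from outside, world axes, zero at the start; "ft_torque": the same for the moment, N m; "width": finger opening in m.
Only numpy, scipy, OpenCV 4.12 (cv2) and the standard library are available. Lean on these libraries where they do the work, as an engineer would, in place of code of your own. Each camera call takes 0.05 s, during which the arm holds its last target.

## Working session

There is one attempt and no reset: what is moved stays moved. The work goes in short steps, Python scripts to look and compute and a tool call to move; the robot and the scene stay as the last step left them, time stands still between calls to the robot, and variables do not carry over. Pictures are saved under pics/ and viewed, and the job is handed in when it is done.

Besides the shell and the picture viewer there is one more tool, called after "Request:" as name(argument=value, ...) on one line, values as JSON. jog_arm: Moves the arm, as the interface text tells. Its arguments: {"type":"object","properties":{"increments":{"type":"array"},"force":{"type":"number"}},"required":["increments"]}

```bash
mkdir -p pics; cat > h.py <<'E'
import numpy as np, cv2
from workcell import env
E
python3 - <<'E'
from h import *
s=env.observe(); print({k:np.round(v,3).tolist() for k,v in s.items()})
a=env.capture("top"); b=env.capture("side")
cv2.imwrite("pics/top0.png",a["color"]); cv2.imwrite("pics/side0.png",b["color"])
for n in ["stand","push_bar","cup","dish_grip","clay_end","blue_end","pot_floor","clay0_center","blue0_center"]:
  for nm,p in (("top",a),("side",b)):
    r=env.landmark_of(n,p)
    for q in r[:4]: print(n,nm,np.round(q["xyz"],3).tolist(),round(float(q["score"]),2))
for nm,p in (("top",a),("side",b)):
  print(nm, np.round(p["T"],3).tolist(), p["camera_matrix"].tolist())
E
```

```text
{'t': 0.0, 'joints': [-73.229, 12.678, 87.525, -0.001, 79.909, -7.225], 'joint_vel': [0.066, -0.024, 0.084, -0.026, -0.017, 0.032], 'joint_efforts': [-0.001, -49.69, -38.94, -0.0, 0.011, -0.0], 'ee_pos': [0.254, -0.57, 0.244], 'tool_rot': [-179.889, -0.013, 23.996], 'force': [0.488, 0.563, -0.188], 'ft_torque': [-0.015, 0.009, 0.009], 'width': 0.085}
stand side [0.596, -0.074, 0.006] 0.73
push_bar top [0.439, -0.067, 0.253] 0.7
push_bar side [0.57, -0.071, 0.179] 0.6
push_bar side [0.444, -0.083, 0.247] 0.57
push_bar side [0.635, -0.106, 0.179] 0.41
cup top [0.586, -0.052, 0.179] 0.19
dish_grip top [0.597, -0.078, 0.208] 0.69
dish_grip top [0.618, -0.078, 0.181] 0.29
dish_grip side [0.598, -0.075, 0.212] 0.74
clay_end top [0.518, -0.013, 0.181] 0.86
clay_end side [0.515, -0.016, 0.183] 0.88
clay_end side [0.683, -0.135, 0.176] 0.39
blue_end top [0.678, -0.136, 0.176] 0.78
blue_end side [0.681, -0.137, 0.176] 0.64
blue_end side [0.59, -0.052, 0.18] 0.34
pot_floor top [0.62, 0.078, 0.008] 0.68
pot_floor side [0.618, 0.073, 0.009] 0.56
clay0_center top [0.417, -0.006, 0.013] 0.69
clay0_center top [0.487, 0.049, 0.012] 0.64
clay0_center top [0.586, -0.053, 0.18] 0.47
clay0_center top [0.58, -0.214, 0.011] 0.45
clay0_center side [0.419, -0.013, 0.013] 0.68
clay0_center side [0.495, 0.052, 0.013] 0.65
clay0_center side [0.589, -0.052, 0.175] 0.64
blue0_center top [0.622, -0.081, 0.181] 0.5
blue0_center top [0.622, 0.075, 0.005] 0.18
top [[-0.014, -0.992, 0.124, 0.478], [-0.999, 0.017, 0.027, 0.003], [-0.029, -0.123, -0.992, 0.971], [0.0, 0.0, 0.0, 1.0]] [[486.53842630175575, 0.0, 260.8262727040918], [0.0, 486.53842630175575, 196.85380123875385], [0.0, 0.0, 1.0]]
side [[-0.843, -0.384, 0.376, 0.272], [-0.537, 0.589, -0.604, 0.515], [0.011, -0.711, -0.703, 0.73], [0.0, 0.0, 0.0, 1.0]] [[422.57154364497296, 0.0, 249.18299633614902], [0.0, 422.57154364497296, 187.64696982778136], [0.0, 0.0, 1.0]]
```

View pics/top0.png

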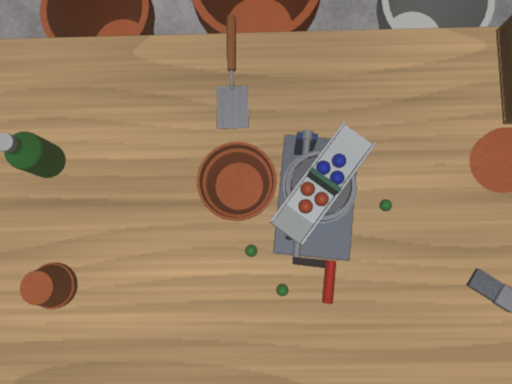

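View pics/side0.png

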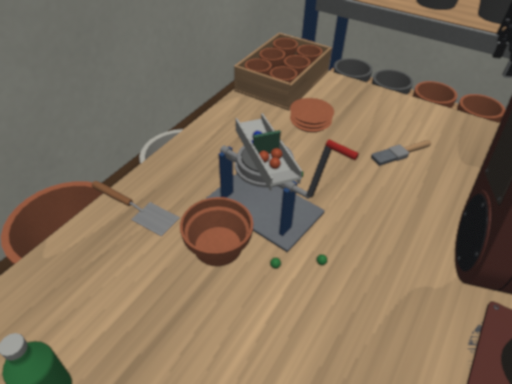

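The top view shows:
- **Dish:** at about (322,182), with clay balls in the lower-left half at (307,195).
- **Pot:** at (237,182).
- **Red bar:** at (329,282).
- **Green balls:** at (251,250), (282,290) and (386,205). These are look-alikes lying on the table, so I'll leave them alone.

Next I'll pin down the stand's yaw and confirm the dish.

```bash
cat >> h.py <<'E'
def px2w(p,u,v,z):
    K=p["camera_matrix"];T=p["T"]
    d=T[:3,:3]@np.linalg.solve(K,[u,v,1.]);o=T[:3,3]
    return o+d*(z-o[2])/d[2]
def w2px(p,X):
    T=p["T"];c=T[:3,:3].T@(np.asarray(X)-T[:3,3]);q=p["camera_matrix"]@c
    return q[:2]/q[2]
E
python3 - <<'E'
from h import *
a=env.capture("top")
im=a["color"]
hsv=cv2.cvtColor(im,cv2.COLOR_BGR2HSV)
red=((hsv[...,0]<6)|(hsv[...,0]>174))&(hsv[...,1]>180)
red[:255]=0;red[:,:310]=0;red[:,350:]=0
ys,xs=np.nonzero(red);r=cv2.minAreaRect(np.c_[xs,ys].astype(np.float32));print("red",r)
vx,vy,x0,y0=cv2.fitLine(np.c_[xs,ys].astype(np.float32),cv2.DIST_L2,0,.01,.01).ravel()
P=px2w(a,x0-20*vx,y0-20*vy,.25);Q=px2w(a,x0+20*vx,y0+20*vy,.25);print(P,Q,(P+Q)/2,np.degrees(np.arctan2(*(P-Q)[[1,0]])))
# base candidates overlay
best=[]
for cx,cy,yaw in [(0.597,-.077,-5),(0.597,-.077,-8)]:
    pass
crop=cv2.resize(im[115:315,190:410],None,fx=3,fy=3,interpolation=cv2.INTER_CUBIC)
def draw(yaw,col,c=np.array([.597,-.077])):
    t=np.radians(yaw);R=np.array([[np.cos(t),-np.sin(t)],[np.sin(t),np.cos(t)]])
    pts=[]
    for sx,sy in [(-.12,-.075),(.12,-.075),(.12,.075),(-.12,.075)]:
        w=c+R@[sx,sy];pts.append((w2px(a,[*w,.012])-[190,115])*3)
    cv2.polylines(crop,[np.int32(pts)],True,col,1)
    w=c+R@[-.155,-.015];print(yaw,"bar",w)
draw(-5,(0,255,0));draw(-8,(0,255,255))
cv2.imwrite("pics/crop1.png",crop)
E
```

```text
red ((329.26922607421875, 282.3461608886719), (8.062257766723633, 40.0632209777832), 7.125016689300537)
[ 0.40505612 -0.06974942  0.25      ] [ 0.46180793 -0.07852247  0.25      ] [ 0.43343203 -0.07413595  0.25      ] 171.21241881588196
-5 bar [ 0.44128249 -0.07843378]
-8 bar [ 0.44142085 -0.07028219]
```

View pics/crop1.png

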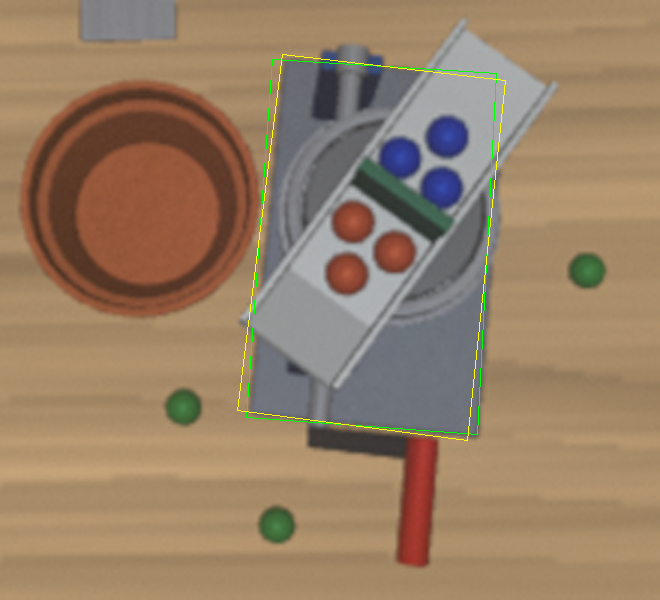

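Request:
jog_arm(increments=[0.04,-0.0242,-0.005,0,0.085,0.04,-0.0242,-0.005,0,0.085,0.04,-0.0242,-0.005,0,0.085,0.04,-0.0242,-0.005,0,0.085,0.04,-0.0242,-0.005,0,0.085,0.04,-0.0242,-0.005,0,0.07,0.04,-0.0242,-0.005,0,0.06,0.04,-0.0242,-0.005,0,0.05,0.04,-0.0242,-0.005,0,0.05,0.04,-0.0242,-0.005,0,0.05,0.04,-0.0242,0,0,0.05], force=20)

```text
t: 2.15
ee_pos: [0.5491, -0.1473, 0.2965]
tool_rot: [179.9, -0.1, 24.0]
force: [0.8, -0.4, -1.1]
width: 0.0499
```

Request:
jog_arm(increments=[0.0374,-0.0227,0,0,0.045,0.0373,-0.0227,0,0,0.045,0,0,0,-0.1265,0.045,0,0,0,-0.1265,0.045,0,0,0,-0.1265,0.045,0,0,0,-0.1265,0.045,0,0,0,0,0.045,0,0,0,0,0.045])

```text
t: 2.95
ee_pos: [0.5977, -0.077, 0.2953]
tool_rot: [-180.0, -0.0, 52.8]
force: [-0.4, 0.1, -0.7]
width: 0.0451
```

```bash
python3 - <<'E'
from h import *
s=env.observe(); print({k:np.round(s[k],4).tolist() for k in ("t","joints","ee_pos","tool_rot","force","width")})
w=env.capture("wrist"); cv2.imwrite("pics/w1.png",w["color"])
for n in ["dish_grip","clay_end","blue_end","push_bar","pot_floor"]:
    for q in env.landmark_of(n,w)[:2]: print(n,np.round(q["xyz"],4).tolist(),round(float(q["score"]),2))
E
```

```text
{'t': 2.95, 'joints': [-14.8352, 7.9695, 87.4091, 0.0029, 84.6215, 22.3683], 'ee_pos': [0.5977, -0.077, 0.2953], 'tool_rot': [-179.9988, -0.0026, 52.7962], 'force': [-0.4168, 0.1439, -0.689], 'width': 0.0451}
dish_grip [0.5992, -0.08, 0.2091] 0.65
clay_end [0.5193, -0.0149, 0.1817] 0.7
clay_end [0.6253, -0.0796, 0.1797] 0.63
blue_end [0.6826, -0.1335, 0.182] 0.98
push_bar [0.4436, -0.0736, 0.2489] 0.61
pot_floor [0.6222, 0.0759, 0.0082] 0.85
pot_floor [0.6069, -0.0985, 0.1763] 0.21
```

View pics/w1.png

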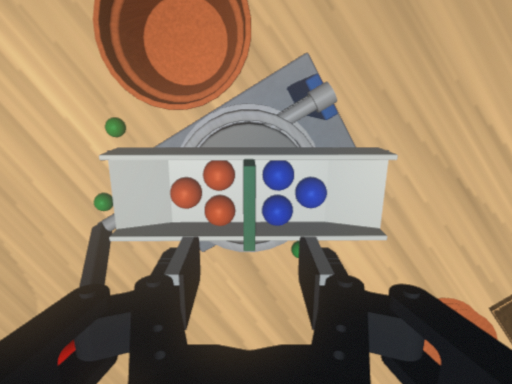

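Request:
jog_arm(increments=[0,0,0.0275,0,0.04,0,0,0.0275,0,0.03,0,0,0.0275,0,0.025,0,0,0,0,0.015,0,0,0,0,0.011,0,0,0,0,0.011,0,0,0,0,0.011])

```text
t: 3.95
ee_pos: [0.5988, -0.0773, 0.2151]
tool_rot: [179.8, -0.1, 53.0]
force: [0.1, -0.0, 0.4]
width: 0.0109
```

Request:
jog_arm(increments=[0,0,0,0.03,0.0095,0,0,0,0.06,0.0095,0,0,0,0.06,0.0095,0,0,0,0.06,0.0095,0,0,0,0.06,0.0095,0,0,0,0.06,0.0095,0,0,0,0.06,0.0095,0,0,0,0.06,0.0095,0,0,0,0.06,0.0095,0,0,0,0.06,0.0095,0,0,0,0.06,0.0095,0,0,0,0.06,0.0095])

```text
t: 5.15
ee_pos: [0.5984, -0.0773, 0.2146]
tool_rot: [179.9, -0.1, 13.3]
force: [0.9, -1.0, 1.0]
width: 0.0097
```

Request:
jog_arm(increments=[0,0,0,0.06,0.0095,0,0,0,0.06,0.0095,0,0,0,0.06,0.0095,0,0,0,0.06,0.0095,0,0,0,0.06,0.0095,0,0,0,0.06,0.0095,0,0,0,0.04,0.0095,0,0,0,0,0.0095,0,0,0,0,0.0095])

```text
t: 6.05
ee_pos: [0.5984, -0.0774, 0.2144]
tool_rot: [180.0, -0.1, -9.4]
force: [-0.5, -1.4, 4.0]
width: 0.0097
```

```bash
python3 - <<'E'
from h import *
s=env.observe(); print({k:np.round(s[k],4).tolist() for k in ("t","joints","ee_pos","tool_rot","force","ft_torque","width")})
w=env.capture("top"); cv2.imwrite("pics/t2.png",w["color"])
b=env.capture("side"); cv2.imwrite("pics/s2.png",cv2.resize(b["color"][100:260,160:380],None,fx=3,fy=3))
for n in ["clay_end","blue_end"]:
  for p in (w,b):
    for q in env.landmark_of(n,p)[:2]: print(n,np.round(q["xyz"],4).tolist(),round(float(q["score"]),2))
E
```

```text
{'t': 6.05, 'joints': [-14.8438, 10.9046, 92.8357, -0.0221, 76.1136, 84.5655], 'ee_pos': [0.5984, -0.0774, 0.2144], 'tool_rot': [179.9648, -0.1435, -9.4039], 'force': [-0.4862, -1.3748, 4.0006], 'ft_torque': [-0.1712, 0.0962, 0.0144], 'width': 0.0097}
clay_end [0.6092, 0.0261, 0.1836] 0.93
clay_end [0.6075, 0.0251, 0.1826] 0.64
blue_end [0.5884, -0.179, 0.175] 0.81
blue_end [0.591, -0.178, 0.1737] 0.62
```

View pics/s2.png

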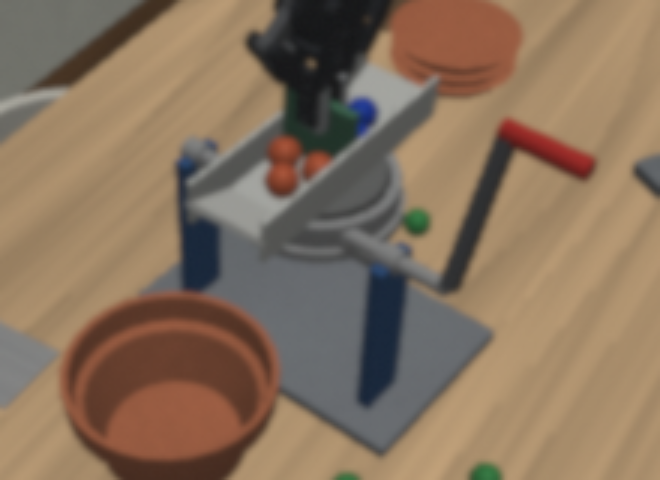

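Request:
jog_arm(increments=[0,0,0,0,0.02,0,0,0,0,0.03,0,0,-0.02,0,0.03,0,0,-0.04,0,0.02,0,0,-0.04,0,0,0,0,0,0,0])

```text
t: 6.95
ee_pos: [0.6002, -0.0775, 0.3198]
tool_rot: [180.0, -0.6, -9.4]
force: [0.5, 0.5, 0.7]
width: -0.0001
```

Request:
jog_arm(increments=[0,0,0,-0.145,0,0,0,0,-0.145,0,0,0,0,-0.145,0,0,0,0,-0.145,0,0,0,0,-0.145,0,0,0,0,-0.145,0,0,0,0,-0.145,0,0,0,0,-0.145,0,0,0,0,-0.145,0,0,0,0,-0.145,0,0,0,0,-0.145,0,0,0,0,0,0])

```text
t: 8.15
ee_pos: [0.5974, -0.0768, 0.3118]
tool_rot: [-179.9, -0.0, 82.0]
force: [-0.0, 1.0, 0.6]
width: -0.0001
```

```bash
python3 - <<'E'
from h import *
s=env.observe(); print({k:np.round(s[k],4).tolist() for k in ("t","joints","ee_pos","tool_rot","force","width")})
w=env.capture("wrist"); cv2.imwrite("pics/w3.png",w["color"])
for n in ["clay_end","blue_end","dish_grip","push_bar"]:
    for q in env.landmark_of(n,w)[:2]: print(n,np.round(q["xyz"],4).tolist(),round(float(q["score"]),2))
E
```

```text
{'t': 8.15, 'joints': [-14.8288, 7.5895, 86.0817, 0.012, 86.4087, -6.8379], 'ee_pos': [0.5974, -0.0768, 0.3118], 'tool_rot': [-179.922, -0.0214, 82.0083], 'force': [-0.0478, 1.0423, 0.6444], 'width': -0.0001}
clay_end [0.6059, 0.0278, 0.1833] 0.82
dish_grip [0.5935, -0.1218, 0.1776] 0.24
```

View pics/w3.png

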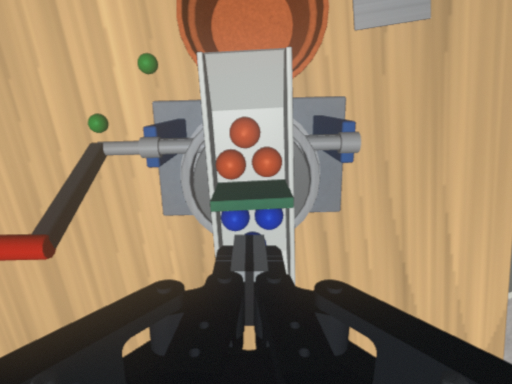

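Request:
jog_arm(increments=[-0.032,0,0,0,0,-0.032,0,0,0,0,0,-0.0385,0,0,0,0,-0.0385,0,0,0,0,-0.0385,0,0,0,0,-0.0385,0,0,0,0,0,0,-0.026,0,0,0,0,0,0,0,0,0.025,0,0,0,0,0.024,0,0,0,0,0.02,0,0,0,0,0,0,0])

```text
t: 9.6
ee_pos: [0.4355, -0.1181, 0.2408]
tool_rot: [-179.7, -0.1, 83.4]
force: [-0.6, -0.9, -0.5]
width: -0.0001
```

```bash
python3 - <<'E'
from h import *
s=env.observe(); print({k:np.round(s[k],4).tolist() for k in ("t","joints","ee_pos","tool_rot","force","width")})
w=env.capture("wrist"); b=env.capture("side");cv2.imwrite("pics/c4.png",np.hstack([cv2.resize(w["color"],(400,300)),cv2.resize(b["color"][80:260,200:440],(400,300))]))
for p in (w,b):
    for q in env.landmark_of("push_bar",p)[:2]: print(np.round(q["xyz"],4).tolist(),round(float(q["score"]),2))
E
```

```text
{'t': 9.6, 'joints': [-25.2142, -11.5186, 112.2741, 0.0075, 79.5623, -18.5814], 'ee_pos': [0.4355, -0.1181, 0.2408], 'tool_rot': [-179.7012, -0.1082, 83.3656], 'force': [-0.5882, -0.8788, -0.4656], 'width': -0.0001}
[0.4424, -0.0729, 0.251] 0.69
[0.4414, -0.0825, 0.2481] 0.68
```

View pics/c4.png

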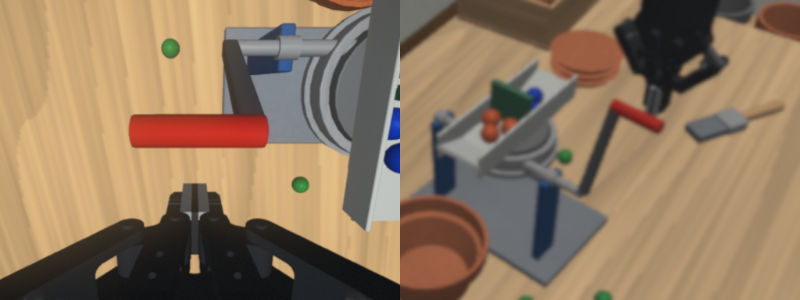

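Request:
jog_arm(increments=[0.01,0,0.001,0,0,0.01,0,0.001,0,0,0.006,0,0,0,0,0.0045,0,-0.0016,0,0,0.0045,0,-0.0016,0,0,0.0045,0,-0.0016,0,0,0.0045,0,-0.0016,0,0,0.0047,0,-0.0008,0,0,0.0047,0,-0.0008,0,0,0.0047,0,-0.0008,0,0,0.0047,0,-0.0007,0,0])

```text
t: 10.9
ee_pos: [0.4438, -0.0562, 0.2518]
tool_rot: [179.9, 0.0, 83.4]
force: [-0.2, -4.0, 3.3]
width: 0.0
```

```bash
python3 - <<'E'
from h import *
s=env.observe(); print({k:np.round(s[k],4).tolist() for k in ("t","ee_pos","tool_rot","force")})
b=env.capture("side");cv2.imwrite("pics/c5.png",cv2.resize(b["color"][80:280,160:440],None,fx=2.5,fy=2.5))
E
```

```text
{'t': 10.9, 'ee_pos': [0.4438, -0.0562, 0.2518], 'tool_rot': [179.9325, 0.026, 83.4044], 'force': [-0.2341, -3.9635, 3.291]}
```

View pics/c5.png

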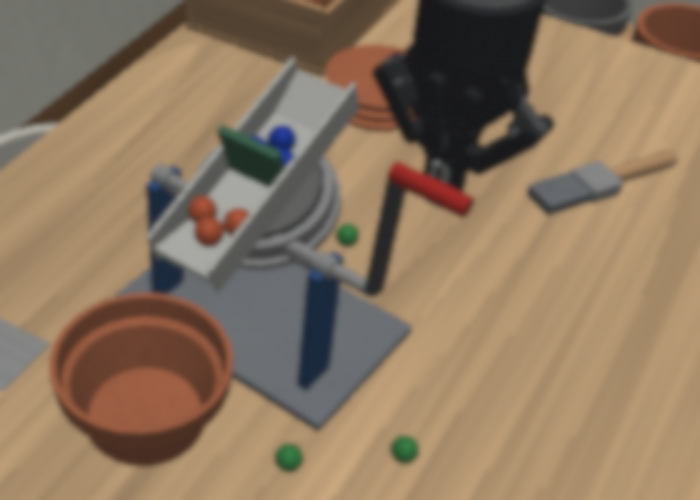

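Request:
jog_arm(increments=[0.0048,0,0,0,0,0.0048,0,0,0,0,0.0048,0,0,0,0,0.0048,0,0.0003,0,0,0.0047,0,0.0009,0,0,0.0047,0,0.0009,0,0,0.0047,0,0.0009,0,0,0.0047,0,0.0009,0,0,0.0045,0,0.0017,0,0,0.0045,0,0.0017,0,0,0.0045,0,0.0017,0,0,0.0045,0,0.0017,0,0])

```text
t: 12.15
ee_pos: [0.4498, -0.0003, 0.2404]
tool_rot: [-180.0, -0.0, 83.4]
force: [0.6, -3.7, 1.6]
width: -0.0001
```

Request:
jog_arm(increments=[0.0041,0,0.0025,0,0,0.0041,0,0.0025,0,0,0.0041,0,0.0025,0,0,0.0041,0,0.0025,0,0,0.003,0,0.0024,0,0,0.003,0,0.0024,0,0,0.003,0,0.0024,0,0,0.002,0,0,0,0,0.002,0,0,0,0,0,0,0,0,0,0,0,0,0,0])

```text
t: 13.25
ee_pos: [0.4526, 0.0275, 0.2221]
tool_rot: [-179.9, 0.1, 83.4]
force: [1.6, -7.7, -5.5]
width: 0.0
```

```bash
python3 - <<'E'
from h import *
s=env.observe(); print({k:np.round(s[k],4).tolist() for k in ("t","ee_pos","tool_rot","force")})
b=env.capture("side");a=env.capture("top");cv2.imwrite("pics/c6.png",np.hstack([cv2.resize(b["color"][80:280,160:440],(400,300)),cv2.resize(a["color"][100:310,190:400],(400,300))]))
for q in env.landmark_of("push_bar",a)[:1]+env.landmark_of("push_bar",b)[:1]: print(q)
E
```

```text
{'t': 13.25, 'ee_pos': [0.4526, 0.0275, 0.2221], 'tool_rot': [-179.8989, 0.1404, 83.3921], 'force': [1.637, -7.745, -5.4897]}
{'xyz': [0.6034, -0.0402, 0.2159], 'score': 0.54}
{'xyz': [0.4545, 0.0394, 0.2273], 'score': 0.6}
```

View pics/c6.png

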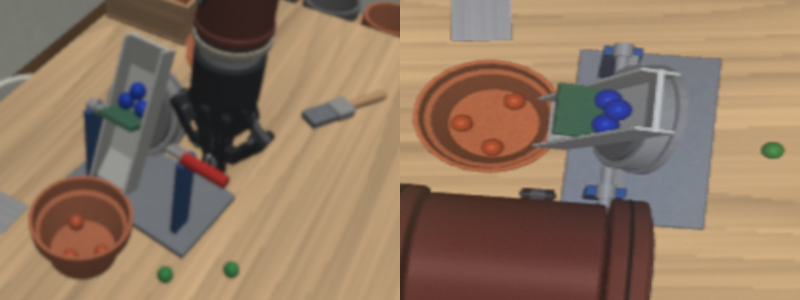

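All three clay balls are in the pot (461,123), (492,147) and (514,101), and the blue ones are held. I'll press a bit further to make sure the cradle has reached its stop.

Request:
jog_arm(increments=[0.003,0,0.001,0,0,0.002,0,0,0,0,0,0,0,0,0,0,0,0,0,0,0,0,0,0,0])

```text
t: 13.95
ee_pos: [0.4529, 0.0301, 0.2202]
tool_rot: [-179.9, 0.4, 83.3]
force: [2.1, -17.0, -10.1]
width: -0.0002
```

At the stop: the force jumped to 17 N and the motion stalled. Now I'll retrace the arc slowly, letting the bar follow.

Request:
jog_arm(increments=[-0.005,0,-0.001,0,0,-0.004,0,0,0,0,-0.003,0,-0.0024,0,0,-0.003,0,-0.0024,0,0,-0.003,0,-0.0024,0,0,-0.0041,0,-0.0025,0,0,-0.0041,0,-0.0025,0,0,-0.0041,0,-0.0025,0,0,-0.0041,0,-0.0025,0,0,-0.0045,0,-0.0017,0,0,-0.0045,0,-0.0017,0,0,-0.0045,0,-0.0017,0,0])

```text
t: 15.15
ee_pos: [0.4483, -0.0145, 0.2459]
tool_rot: [180.0, -0.0, 83.4]
force: [-0.3, -1.0, -1.8]
width: 0.0
```

Request:
jog_arm(increments=[-0.0045,0,-0.0017,0,0,-0.0047,0,-0.0009,0,0,-0.0047,0,-0.0009,0,0,-0.0047,0,-0.0009,0,0,-0.0047,0,-0.0009,0,0,-0.0048,0,-0.0003,0,0,-0.0048,0,0,0,0,-0.0048,0,0,0,0,-0.0048,0,0,0,0,-0.0047,0,0.0007,0,0,-0.0047,0,0.0008,0,0,-0.0047,0,0.0008,0,0])

```text
t: 16.35
ee_pos: [0.4417, -0.0707, 0.2489]
tool_rot: [-180.0, -0.0, 83.4]
force: [-0.1, -1.1, -0.8]
width: -0.0
```

Request:
jog_arm(increments=[-0.0047,0,0.0008,0,0,-0.0045,0,0.0016,0,0,-0.0045,0,0.0016,0,0,-0.0045,0,0.0016,0,0,-0.0045,0,0.0016,0,0,-0.006,0,0,0,0,-0.01,0,0,0,0,-0.02,0,0,0,0,-0.02,0,0,0,0,0,0,-0.03,0,0,0,0,-0.03,0,0,0,0,0,0,0])

```text
t: 17.55
ee_pos: [0.4346, -0.1503, 0.3067]
tool_rot: [179.6, 0.2, 83.4]
force: [0.3, 0.1, 0.3]
width: 0.0001
```

```bash
python3 - <<'E'
from h import *
s=env.observe(); print({k:np.round(s[k],4).tolist() for k in ("t","ee_pos","tool_rot","force")})
b=env.capture("side");a=env.capture("top");cv2.imwrite("pics/c7.png",np.hstack([cv2.resize(b["color"][80:280,160:440],(400,300)),cv2.resize(a["color"][100:310,190:400],(400,300))]))
for n in ["push_bar","dish_grip","clay_end","blue_end","pot_floor","clay0_center","blue0_center"]:
  for p in (a,b):
    for q in env.landmark_of(n,p)[:4]: print(n,np.round(q["xyz"],3),round(float(q["score"]),2))
E
```

```text
{'t': 17.55, 'ee_pos': [0.4346, -0.1503, 0.3067], 'tool_rot': [179.572, 0.1687, 83.372], 'force': [0.2907, 0.1495, 0.284]}
push_bar [ 0.441 -0.071  0.25 ] 0.69
push_bar [ 0.438 -0.08   0.248] 0.6
dish_grip [ 0.599 -0.074  0.203] 0.9
dish_grip [ 0.598 -0.075  0.212] 0.86
clay_end [0.612 0.029 0.184] 0.84
clay_end [0.608 0.025 0.182] 0.88
blue_end [ 0.586 -0.174  0.177] 0.95
blue_end [ 0.594 -0.173  0.178] 0.57
pot_floor [0.62  0.078 0.008] 0.59
pot_floor [0.618 0.074 0.009] 0.63
clay0_center [0.645 0.05  0.017] 0.59
clay0_center [0.489 0.048 0.008] 0.59
clay0_center [ 0.411 -0.006  0.016] 0.47
clay0_center [ 0.582 -0.212  0.009] 0.46
clay0_center [0.653 0.051 0.014] 0.67
clay0_center [ 0.577 -0.213  0.015] 0.63
clay0_center [ 0.419 -0.008  0.014] 0.55
clay0_center [0.493 0.051 0.01 ] 0.42
blue0_center [ 0.609 -0.092  0.183] 0.64
```

View pics/c7.png

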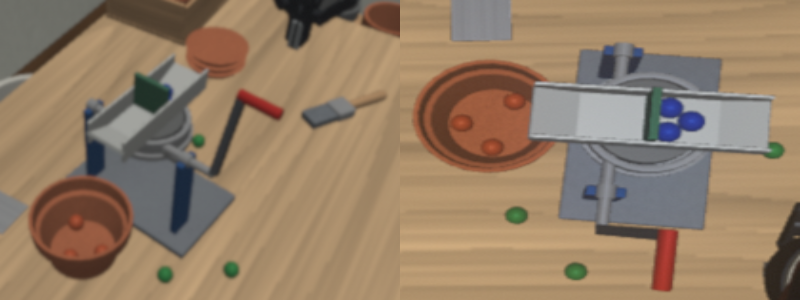

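Request:
jog_arm(increments=[0,0,0,0,0,0,0,0,0,0,0,0,0,0,0,0,0,0,0,0,0,0,0,0,0,0,0,0,0,0,0,0,0,0,0,0,0,0,0,0])

```text
t: 19.15
ee_pos: [0.4328, -0.1485, 0.3018]
tool_rot: [180.0, 0.0, 83.4]
force: [0.1, -0.7, 0.1]
width: -0.0001
```

```bash
python3 - <<'E'
from h import *
b=env.capture("side");a=env.capture("top")
for u,v in [(461,123),(492,147),(514,101)]:
    w=px2w(a,190+(u-400)*210/400,100+v*.7,.02);print(w,np.hypot(w[0]-.62,w[1]-.076))
out=[]
for p,(y0,y1,x0,x1) in ((b,(110,240,180,320)),(a,(110,210,230,410))):
    f=4;im=cv2.resize(p["color"],None,fx=f,fy=f,interpolation=cv2.INTER_CUBIC)
    t=np.radians(84.3);d=np.array([np.cos(t),np.sin(t)]);n=np.array([-d[1],d[0]]);c=np.array([.599,-.075])
    for z in (.197,):
      pts=[w2px(p,[*(c+d*sx*.103+n*sy*.032),z])*f for sx,sy in ((1,1),(1,-1),(-1,-1),(-1,1))]
      cv2.polylines(im,[np.int32(pts)],True,(0,255,255),1)
    cc=im[y0*f:y1*f,x0*f:x1*f];out.append(cv2.resize(cc,(400,int(400*cc.shape[0]/cc.shape[1]))))
h=max(o.shape[0] for o in out);out=[cv2.copyMakeBorder(o,0,h-o.shape[0],0,0,0) for o in out]
cv2.imwrite("pics/c8.png",np.hstack(out))
for n in ["clay_end","blue_end","dish_grip"]:
  for p in (a,b):
    for q in env.landmark_of(n,p)[:1]: print(n,np.round(q["xyz"],3),round(float(q["score"]),2))
E
```

```text
[0.61932683 0.10543098 0.02      ] 0.0294386802389427
[0.58531698 0.0734147  0.02      ] 0.03477923714984003
[0.64922671 0.04995359 0.02      ] 0.03914863844598594
clay_end [0.61  0.028 0.185] 0.81
clay_end [0.61  0.026 0.184] 0.67
blue_end [ 0.588 -0.176  0.175] 0.74
blue_end [ 0.593 -0.175  0.176] 0.96
dish_grip [ 0.599 -0.077  0.211] 0.93
dish_grip [ 0.6   -0.076  0.213] 0.93
```

View pics/c8.png

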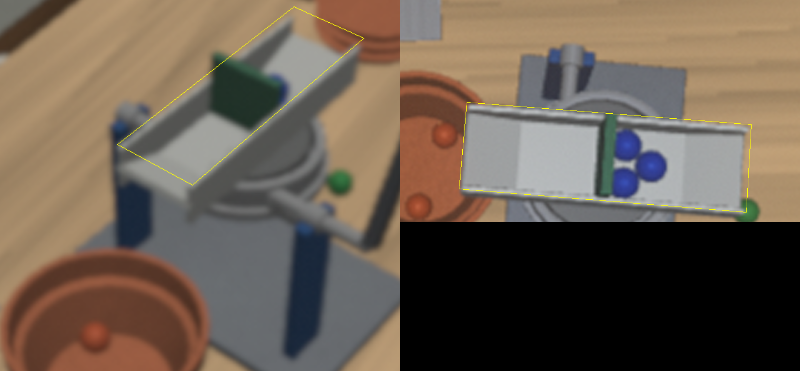

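Seen from the side, the blue end may be about 2° low. I'll run the same overlay on the start picture to tell a calibration bias from a real tilt.

```bash
python3 - <<'E'
from h import *
b=env.capture("side");a=env.capture("top")
out=[]
f=6
for im0,yaw,c in ((cv2.imread("pics/side0.png"),143,[.598,-.0755]),(b["color"],84.3,[.599,-.075])):
    im=cv2.resize(im0,None,fx=f,fy=f,interpolation=cv2.INTER_CUBIC)
    t=np.radians(yaw);d=np.array([np.cos(t),np.sin(t)]);n=np.array([-d[1],d[0]]);c=np.array(c)
    for z in (.197,):
      pts=[w2px(b,[*(c+d*sx*.103+n*sy*.032),z])*f for sx,sy in ((1,1),(1,-1),(-1,-1),(-1,1))]
      cv2.polylines(im,[np.int32(pts)],True,(0,255,255),1)
    for h in (.163,):
      for s in (1,-1):
        for e in (1,-1):
          cv2.circle(im,tuple(int(k) for k in w2px(b,[*(c+d*s*.103+n*e*.032),h])*f),3,(255,0,255),-1)
    out.append(cv2.resize(im[105*f:210*f,220*f:320*f],(400,420)))
cv2.imwrite("pics/c10.png",np.hstack(out))
E
```

```text
(no output)
```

View pics/c10.png

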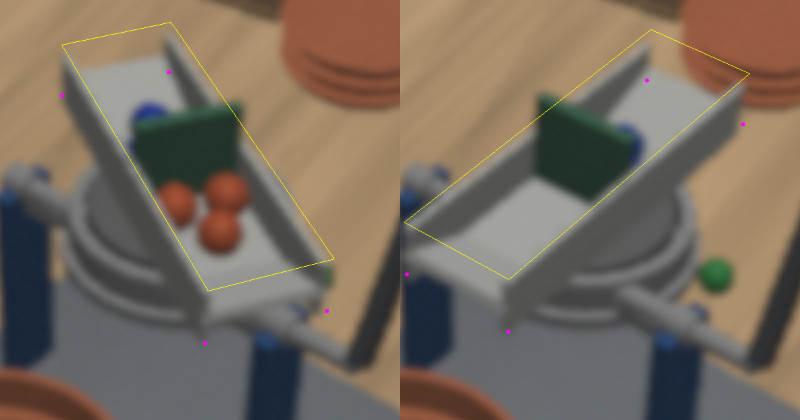

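The same offset shows in the start picture, so it's camera bias and not a new tilt. The arm is clear, so I'll hand in.

```bash
python3 -c "
from h import *
print(env.hand_in())"
```

```text
the job is handed in; nothing more can be done
None
```

The job is handed in at about 19 s of the 72 s allowed. My last checks found nothing wrong, though the hand-in itself gives no verdict.

**What I did:** I turned the dish about 59° by its green wall, so the clay lip faces the pot to within about 2°. I then pushed the red bar over along its arc until it stopped; the force rose to 17 N and the motion stalled. I let the cradle back slowly and moved the arm clear.

**Last checks:**
- **Clay balls:** all three are in the pot, about 29, 35 and 39 mm from its centre (limit 62 mm).
- **Blue balls:** all three are still in their own section.
- **Cradle:** the bar is back at its rest position, within measuring error.
- **Dish:** seated and centred to about 2–3 mm.
- **Pot:** its position is unchanged.
- **Arm:** it reads under 1 N of force and touches nothing.

**One disagreement:** the networks put the blue lip about 9 mm lower than the clay lip, an apparent tilt of about 0.04 rad (limit 0.08). A similar offset shows in the start pictures, so I took it as mostly camera bias, not a real tilt.

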